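# Line up the calibrator sleeves by height

## Task

Stand the four metal insert sleeves upright on the four seats of the rail, one centred on each seat, in order of height: the shortest on the red seat at one end, then taller and taller to the tallest on the black seat at the other end. Do not knock any sleeve over, and leave the orange relay and the cable gland that stand among them where they are.

Things in the scene. Friction and masses are not known exactly. Their poses are not given: they have to be found in the camera images.
- sleeve_blue: insert sleeve: drilled cylinder, blue anodised, three small bores in its top; the shortest: 36 mm diameter, 45 mm tall, loose, stands upright on the bench. Origin at the centre of its underside, z axis up along the sleeve. Solid for handling; 0.08 to 0.35 kg.
- sleeve_brass: insert sleeve: drilled brass cylinder, yellow metal, one bore in its top; the second shortest: 30 mm diameter, 65 mm tall, loose, stands upright on the bench. Origin at the centre of its underside, z axis up along the sleeve. Solid for handling; 0.08 to 0.35 kg.
- sleeve_silver: insert sleeve: drilled bare aluminium cylinder, silvery, three bores in its top; the second tallest: 40 mm diameter, 85 mm tall, loose, stands upright on the bench. Origin at the centre of its underside, z axis up along the sleeve. Solid for handling; 0.08 to 0.35 kg.
- sleeve_dark: insert sleeve: drilled cylinder, blackened, two bores in its top; the tallest: 34 mm diameter, 105 mm tall, loose, stands upright on the bench. Origin at the centre of its underside, z axis up along the sleeve. Solid for handling; 0.08 to 0.35 kg.
- seat_red: red seat, at one end of the rail (either end). flat plastic disc fixed on the rail, 60 mm diameter, 5 mm thick, no rim; origin at the centre of its underside, so its top face is 5 mm above the origin (17 mm above the bench). z up; the rail's length runs along its y axis. The rail is a fixed aluminium bar 380 x 80 x 12 mm; its four seats stand in one straight row, 95 mm from centre to centre, and the row may be turned up to 15 degrees.
- seat_white: white seat, one of the two middle places (either one). flat plastic disc fixed on the rail, 60 mm diameter, 5 mm thick, no rim; origin at the centre of its underside, so its top face is 5 mm above the origin (17 mm above the bench). z up; the rail's length runs along its y axis. 
- seat_green: green seat, the other middle place. flat plastic disc fixed on the rail, 60 mm diameter, 5 mm thick, no rim; origin at the centre of its underside, so its top face is 5 mm above the origin (17 mm above the bench). z up; the rail's length runs along its y axis. 
- seat_black: black seat, at the end of the rail opposite the red one. flat plastic disc fixed on the rail, 60 mm diameter, 5 mm thick, no rim; origin at the centre of its underside, so its top face is 5 mm above the origin (17 mm above the bench). z up; the rail's length runs along its y axis. 
- relay: bystander: small plug-in relay, orange on a black foot with a white spot, 28 x 28 x 32 mm tall, loose, standing among the sleeves. Origin at the centre of its underside. Not to be moved.
- gland: bystander: cable gland, grey collar 30 mm in diameter with a white top, 22 mm tall, loose, standing among the sleeves. Origin at the centre of its underside. Not to be moved.
Not all that is in view belongs to the job. What is shaped like the sleeve_dark but yellow is not meant. Leave any pink or purple look-alike of the sleeve_silver alone.

How it is judged:
By the outcome, as a careful person would: the job done as asked, in the order asked, and still so for the second after the job is handed in, with the robot touching nothing.
It also fails if it takes over 106 s, if anything falls off the work surface, if the arm or the gripper's body presses on something with over 40 N, if the wrist force passes 120 N, or if a joint passes its speed limit or range.

## Robot

A 6-joint arm with a two-finger parallel gripper is mounted at the origin on the work surface. World frame = base frame: x ahead of the robot, y to its left, z up, the work surface at z = 0. Lengths are in m, angles in rad, forces in N, time in s.
With the tool pointing down it reaches from about 0.25 to 0.775 m from the base axis. Payload 4 kg.
Tool frame: the origin (TCP) lies between the finger pads; the fingertips stand 25 mm ahead of it and the grasp point (between the pads) lies 6 mm ahead of it (robot.tip_reach is the z of the fingertips in the tool frame, in m); z points along the fingers, y is the line along which they close (so a half turn about z gives the same grasp; the last joint's range is limited). The gripper opens to 94 mm and grips with 3 to 60 N. Pads are 16 mm wide; open, the fingers measure 119 mm over their backs; the gripper's body (75 mm by 177 mm) begins 78 mm behind the grasp point.
Start: joints at [-0.103, 0.087, 1.371, -0, 1.684, -0.103], TCP at [0.55, -0, 0.231] pointing down, gripper open.
Joint ranges: [-3.1, 3.1], [-0.76, 2.03], [0.27, 2.55], [-1.08, 4.22], [0.17, 2.65], [-2.57, 2.57]. Speed limits (rad/s): [2.79, 2.79, 3.14, 3.14, 3.14, 3.14].

## Interface

Orientations are given as [roll, pitch, yaw] about the fixed x, y, z axes, in that order (R = Rz(yaw) Ry(pitch) Rx(roll)).
In Python, from bench import robot gives the robot as it stands. The module is installed in compiled form; this text tells all that it offers.
- The arm moves only by the shell command python3 -m handwheel 'ROWS'. ROWS is JSON, a list of rows, each a list of 3 entries, a list of its own where there are three numbers: the turn, a rotation vector about the world's x, y, z in units of 90 degrees (1.0 is 90 degrees), then the shift along the world's x, y, z in units of 0.05 m (1.0 is 0.05 m), then the closure, from 0 (fully open) to 1 (shut). A call has 1 to 5 rows; each row shifts and turns the commanded pose from where the row before left it; what a row does not reach is not made up. A row lasts 1/10 s, in which the tool goes at most 50 mm and 8.59 degrees, less where a joint would pass 70% of its speed; a pose out of reach is approached as far as the arm can. A call with a number of a shift or a turn outside -1 to 1 is refused whole. A call with a gripper value outside its range is refused whole. The fingers move at their own pace and stop on an object; the grip force is fixed at half the most. Time passes only in rows, so rows that do not move let the fingers close. It gives the time, the measured TCP pose, the force, the opening and the grip force at its end, in the units of the state.
- robot.get_obs(): the state, without advancing time (a new reading comes with each control period).
- robot.snapshot(name): name is "scene" or "side" or "wrist"; returns (picture, depth): 400x640x3 uint8, red, green, blue; 400x640 float32, m along the optical axis (not along the pixel's ray), 0 where there is no reading.
- robot.calibration(name): a dict with "mtx" (3x3 intrinsics, pixels), "D" ([k1, k2, p1, p2, k3] as OpenCV has them; the pictures are not rectified), "extrinsics" (4x4, takes a point from camera to world coordinates); the wrist camera has in their place "hand_eye" (4x4, takes a point from camera to tool coordinates, whose origin is the TCP and whose axes are the flange's). Camera axes: x right, y down, z forward; pixel columns grow to the right and rows downward; lengths in m; the calibration is good to about 2 mm. A picture is of the moment at which its call begins: read the wrist's pose just before it. calibration takes no time and is no camera call.
- robot.close_job(): hands the job in; it is judged then, once.
Trained networks look in the newest picture that a camera, given by its name, has taken for a name from the list of things; names that differ only in an ending like _2 or _b are one class to them, and where a whole thing is asked for, a point or a joint stands for the part that bears it (a point fixed in the world has none). Each returns a list of dicts, best first, with "p" (0 to 1); they miss things now and then, are a little off and sometimes report something else, mostly with a low value. They report only what shows in the picture. A call takes as long as a camera call. They do not tell look-alikes from the thing itself.
- robot.boxes_of(query, camera): "bbox" ([left, top, right, bottom] in pixels, round what is visible of it).
The state is a dict: "time": time; "joint_positions": joint angles; "qvel": joint speeds; "joint_torque": joint torques, N m; "tool_pos": TCP position; "ee_rot": TCP orientation; "wrist_force": force on the tool from outside, world axes, zero at the start; "wrist_torque": the same for the moment, N m; "width": finger opening in m; "finger_force": force on a finger pad.
Only numpy, scipy, OpenCV 4.12 (cv2) and the standard library are available. Lean on these libraries where they do the work, as an engineer would, in place of code of your own. Each camera call takes 0.05 s, during which the arm holds its last target. There are 200 camera calls.

## Working session

There is one attempt and no reset: what is moved stays moved. The work goes in short steps, Python scripts to look and compute and a shell command to move; the robot and the scene stay as the last step left them, time stands still between calls to the robot, and variables do not carry over. Pictures are saved under pics/ and viewed, at most 14 in all, crops included, and the job is handed in when it is done.

```bash
mkdir -p pics
cat > h.py <<'E'
from bench import robot
import numpy as np, cv2
def snap(n,f=None):
    o=robot.get_obs(); im,d=robot.snapshot(n)
    if f: cv2.imwrite(f'pics/{f}.png',im[:,:,::-1])
    return o,im,d
def cam(n,o=None):
    c=robot.calibration(n); K=np.array(c['mtx']);D=np.array(c['D'])
    if 'extrinsics' in c: T=np.array(c['extrinsics'])
    else:
        from scipy.spatial.transform import Rotation as R
        W=np.eye(4);W[:3,:3]=R.from_euler('xyz',o['ee_rot']).as_matrix();W[:3,3]=o['tool_pos'];T=W@np.array(c['hand_eye'])
    return K,D,T
def world(n,d,o=None):
    K,D,T=cam(n,o); v,u=np.mgrid[0:400,0:640]
    p=cv2.undistortPoints(np.stack([u,v],-1).reshape(-1,1,2).astype(np.float32),K,D).reshape(400,640,2)
    P=np.dstack([p*d[...,None],d]); return P@T[:3,:3].T+T[:3,3]
E
python3 - <<'E'
from h import *
o,im,d=snap('scene','s0')
W=world('scene',d)
np.save('W0.npy',W);np.save('im0.npy',im)
for q in ['sleeve_blue','sleeve_brass','sleeve_silver','sleeve_dark','seat_red','seat_white','seat_green','seat_black','relay','gland']:
    for b in robot.boxes_of(q,'scene')[:3]:
        l,t,r,bo=b['bbox']; u,v=int((l+r)/2),int((t+bo)/2)
        print(q,round(b['p'],2),np.round(b['bbox']),W[min(v,399),min(u,639)].round(3))
print(o['time'],o['ee_rot'],o['width'],cam('scene')[2].round(2).tolist())
E
```

```text
sleeve_blue 0.77 [223. 255. 247. 285.] [ 0.481 -0.188  0.045]
sleeve_blue 0.63 [264. 225. 279. 238.] [ 0.458 -0.069  0.025]
sleeve_brass 0.79 [159. 293. 186. 326.] [ 0.466 -0.31   0.055]
sleeve_silver 0.91 [352. 167. 375. 208.] [0.547 0.115 0.062]
sleeve_silver 0.76 [310. 176. 326. 214.] [0.493 0.035 0.066]
sleeve_silver 0.56 [304. 208. 326. 248.] [ 0.546 -0.039  0.071]
sleeve_dark 0.71 [316. 118. 329. 157.] [0.377 0.194 0.059]
sleeve_dark 0.51 [368. 147. 371. 169.] [0.503 0.201 0.059]
seat_white 0.64 [342. 252. 374. 284.] [ 0.64  -0.027  0.017]
seat_green 0.91 [374. 224. 404. 249.] [0.642 0.073 0.016]
seat_black 0.79 [311. 282. 344. 312.] [ 0.633 -0.113  0.017]
relay 0.56 [372. 139. 376. 151.] [0.461 0.286 0.022]
gland 0.59 [263. 224. 281. 240.] [ 0.458 -0.069  0.025]
0.0 [-3.13939130e+00 -2.09509599e-04  1.57078797e+00] 0.09426030509219634 [[0.78, 0.46, -0.43, 0.89], [0.63, -0.56, 0.54, -0.46], [0.01, -0.69, -0.72, 0.71], [0.0, 0.0, 0.0, 1.0]]
```

View pics/s0.png

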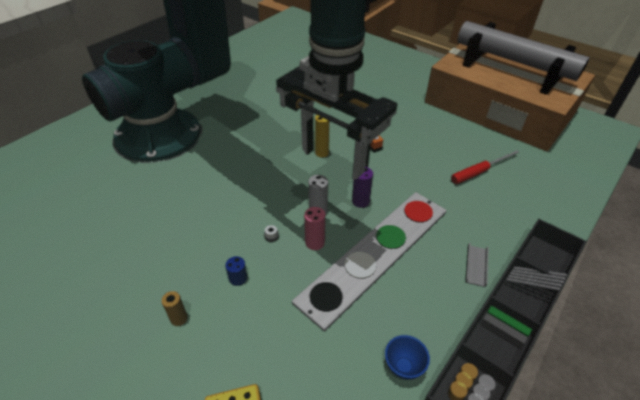

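The scene picture shows brass (174,308), blue (236,270), silver (318,195), with a pink look-alike at (315,228), a purple one at (362,188) and a yellow one at (322,137). The seats are red (418,211), green (390,237), white (360,264) and black (326,296). The gland is at (271,233) and the relay at (376,143), partly hidden. I can't see the dark sleeve, so I'll check the side view.

Run:
```python
from h import *
o,im,d=snap('side','d0')
W=world('side',d)
for q in ['sleeve_dark','sleeve_silver','relay','gland','seat_red']:
    for b in robot.boxes_of(q,'side')[:3]:
        l,t,r,bo=b['bbox']; u,v=int((l+r)/2),int((t+bo)/2)
        print(q,round(b['p'],2),np.round(b['bbox']),W[min(v,399),min(u,639)].round(3))
o,im,d=snap('wrist','w0')
```

```text
sleeve_dark 0.6 [256. 233. 283. 291.] [0.472 0.205 0.079]
sleeve_silver 0.88 [325. 173. 345. 205.] [ 0.516 -0.007  0.071]
sleeve_silver 0.77 [320. 202. 341. 250.] [0.464 0.068 0.059]
sleeve_silver 0.71 [266. 208. 293. 258.] [0.517 0.142 0.065]
relay 0.95 [223. 318. 246. 344.] [0.447 0.305 0.031]
relay 0.56 [247. 195. 276. 212.] [0.646 0.076 0.017]
gland 0.75 [370. 206. 386. 220.] [ 0.444 -0.057  0.018]
seat_red 0.62 [207. 214. 242. 243.] [0.647 0.172 0.015]
seat_red 0.33 [371. 205. 388. 220.] [ 0.441 -0.059  0.019]
```

View pics/d0.png

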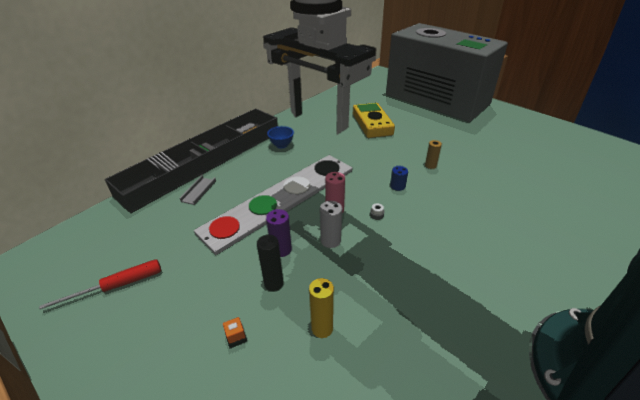

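View pics/w0.png

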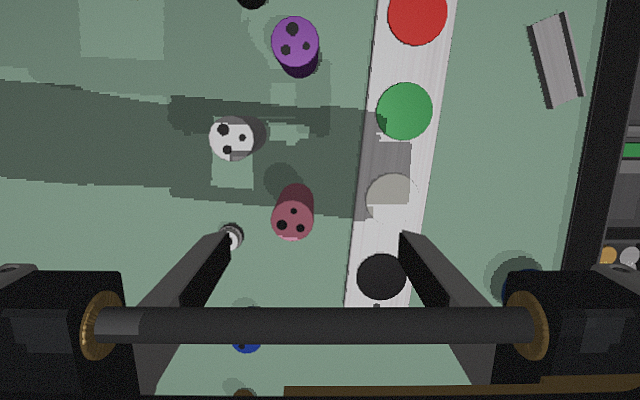

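Side view: the dark sleeve is at (270,263), the relay at (235,331), and the yellow look-alike at (321,307). Purple is at (279,232), pink at (335,190), silver at (331,225). The seat order along the rail is red, green, white, black. 

Possible mix-ups: for dark (270,263) the yellow one; for silver (331,225) purple and pink; brass (433,154) and blue (399,178) have no twins, though the blue bowl at (280,138) is the same colour. Next I'll measure the sleeve tops and seats from both fixed cameras.

```bash
cat > meas.py <<'E'
from h import *
from scipy.optimize import least_squares
from scipy.ndimage import label
def tops(n,items,W):
    out={}
    for k,(x,y,h,r) in items.items():
        m=(np.hypot(W[...,0]-x,W[...,1]-y)<r+.02)&(abs(W[...,2]-h)<.006)
        P=W[m]
        if len(P)<15: print(n,k,'few',len(P)); continue
        c=cv2.minEnclosingCircle(P[:,:2].astype(np.float32))
        # all points on body: cylinder side fit
        b=(np.hypot(W[...,0]-x,W[...,1]-y)<r+.02)&(W[...,2]>.25*h)&(W[...,2]<h-.008)
        B=W[b][:,:2]; f=None
        if len(B)>20:
            f=least_squares(lambda p:np.hypot(*(B-p).T)-r,P[:,:2].mean(0),loss='soft_l1',f_scale=.001).x.round(4)
        print(n,k,len(P),'mean',P.mean(0).round(4),'enc',np.round(c,4) if 0 else (np.round(c[0],4),round(c[1],4)),'side',f)
IT={'blue':(.477,-.18,.045,.018),'brass':(.46,-.305,.065,.015),'silver':(.475,.053,.085,.02),'dark':(.477,.2,.105,.017),
 'pink':(.527,-.02,.085,.02),'purple':(.53,.13,.085,.02),'yellow':(.37,.2,.105,.017),'gland':(.45,-.06,.022,.015),'relay':(.447,.305,.032,.014)}
SE={'red':(.645,.17),'green':(.645,.076),'white':(.64,-.02),'black':(.634,-.113)}
def seats(n,im,W):
    hsv=cv2.cvtColor(im,cv2.COLOR_RGB2HSV).astype(int); H,S,V=hsv[...,0],hsv[...,1],hsv[...,2]
    z=abs(W[...,2]-.017)<.006
    mk={'red':((H<8)|(H>172))&(S>150),'green':(H>45)&(H<80)&(S>130),'black':(V<60)}
    for k,m in mk.items():
        x,y=SE[k]; m=m&z&(np.hypot(W[...,0]-x,W[...,1]-y)<.05)
        P=W[m]
        if len(P)<30: print(n,k,'few');continue
        c=cv2.minEnclosingCircle(P[:,:2].astype(np.float32))
        print(n,'seat',k,len(P),'mean',P.mean(0).round(4),'enc',np.round(c[0],4),round(c[1],4))
E
python3 - <<'E'
from meas import *
for n in ['scene','side']:
    o,im,d=snap(n); W=world(n,d); tops(n,IT,W); seats(n,im,W)
o,im,d=snap('wrist'); W=world('wrist',d,o); seats('wrist',im,W); tops('wrist',IT,W)
o,im,d=snap('side'); cv2.imwrite('pics/c0.png',cv2.resize(im[160:360,210:450,::-1],None,fx=3,fy=3,interpolation=cv2.INTER_CUBIC))
E
```

```text
scene blue 290 mean [ 0.474 -0.18   0.045] enc (array([ 0.4728, -0.1787]), 0.019) side [ 0.4716 -0.1788]
scene brass 258 mean [ 0.4563 -0.3021  0.0653] enc (array([ 0.4552, -0.3013]), 0.0152) side [ 0.4536 -0.3011]
scene silver 247 mean [0.4818 0.0495 0.085 ] enc (array([0.4816, 0.0518]), 0.0207) side [0.4795 0.0527]
scene dark few 9
scene pink 303 mean [ 0.5337 -0.0246  0.085 ] enc (array([ 0.5326, -0.023 ]), 0.0207) side [ 0.5311 -0.0219]
scene purple 143 mean [0.5446 0.1279 0.0847] enc (array([0.5373, 0.1295]), 0.02) side [0.5358 0.1308]
scene yellow 90 mean [0.3726 0.1968 0.1036] enc (array([0.3701, 0.2021]), 0.017) side [0.3686 0.2051]
scene gland 113 mean [ 0.4556 -0.0671  0.0219] enc (array([ 0.4544, -0.0661]), 0.0136) side [ 0.4529 -0.0645]
scene relay 65 mean [0.4651 0.2986 0.031 ] enc (array([0.4633, 0.2993]), 0.0142) side [0.4588 0.3021]
scene seat red 412 mean [0.6542 0.1683 0.0178] enc [0.6538 0.1694] 0.0286
scene seat green 439 mean [0.6468 0.0738 0.0178] enc [0.6461 0.075 ] 0.028
scene seat black 697 mean [ 0.6319 -0.1153  0.0177] enc [ 0.6313 -0.1147] 0.0295
side blue
[... 1290 characters left out ...]
[0.6437 0.076 ] 0.0292
wrist seat black 1767 mean [ 0.6285 -0.1124  0.0161] enc [ 0.6284 -0.1169] 0.0338
wrist blue 175 mean [ 0.4719 -0.1883  0.0441] enc (array([ 0.4714, -0.185 ]), 0.0163) side None
wrist brass few 0
wrist silver 1638 mean [0.4783 0.0524 0.0841] enc (array([0.4782, 0.0517]), 0.0201) side [0.477  0.0521]
wrist dark few 0
wrist pink 1413 mean [ 0.5291 -0.021   0.0839] enc (array([ 0.5291, -0.022 ]), 0.0202) side [ 0.5289 -0.0224]
wrist purple 1939 mean [0.5341 0.1299 0.084 ] enc (array([0.5336, 0.13  ]), 0.02) side [0.5336 0.1305]
wrist yellow few 0
wrist gland 137 mean [ 0.459  -0.0637  0.0205] enc (array([ 0.4537, -0.0652]), 0.0121) side [ 0.4501 -0.0665]
wrist relay few 0
```

View pics/c0.png

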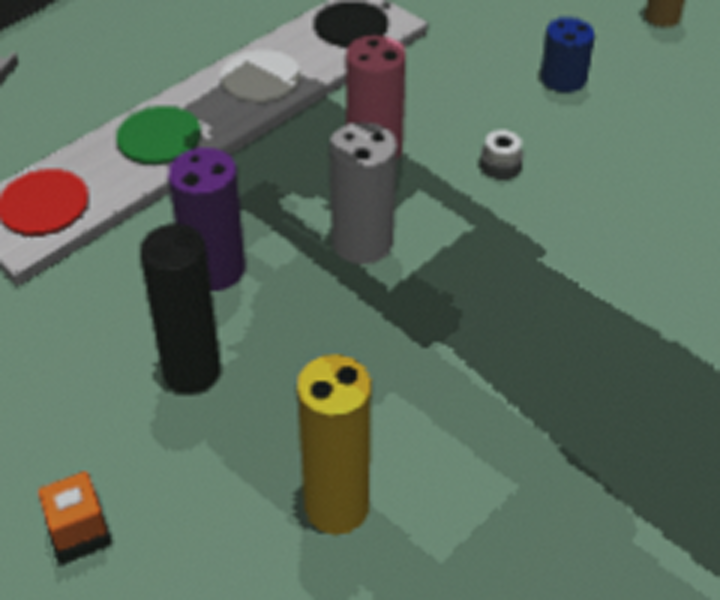

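The crop confirms it: the dark sleeve at its (180,310) is black with two bores, silver at (362,190) is bare metal, and blue is at (567,55). The yellow, purple and pink ones stay where they are. Measured heights and radii match those given, and the seats come out 94.6 mm apart. 

With both fixed cameras averaged, in m:

| Item | x | y |
|---|---|---|
| blue | .471 | -.179 |
| brass | .4535 | -.301 |
| silver | .479 | .052 |
| dark | .4865 | .1935 |
| red seat | .6515 | .170 |
| green seat | .644 | .0758 |
| white seat | .6365 | -.0187 |
| black seat | .629 | -.113 |

The fingers close along world x, which is clear at every place, so no turns are needed. Blue goes first.

```bash
python3 -m handwheel '[[[0,0,0],[-0.316,-0.716,0],0],[[0,0,0],[-0.316,-0.716,0],0],[[0,0,0],[-0.316,-0.716,0],0],[[0,0,0],[-0.316,-0.716,0],0],[[0,0,0],[-0.316,-0.716,0],0]]'
python3 -m handwheel '[[[0,0,0],[0,0,-0.6],0],[[0,0,0],[0,0,-0.6],0],[[0,0,0],[0,0,-0.2],0],[[0,0,0],[0,0,0],0]]'
python3 - <<'E'
from meas import *
o,im,d=snap('wrist','w1'); W=world('wrist',d,o); print(o['tool_pos'],o['width']); tops('wrist',{'blue':IT['blue']},W)
E
```

```text
time: 1.6
tool_pos: [0.4703, -0.1802, 0.2307]
ee_rot: [3.141, 0.0, 1.571]
wrist_force: [0.2, -0.0, -0.5]
width: 0.0942
finger_force: 0.0
time: 2.0
tool_pos: [0.47, -0.1785, 0.1587]
ee_rot: [-3.138, -0.002, 1.571]
wrist_force: [0.2, 0.4, 0.8]
width: 0.0938
finger_force: 0.0
[ 0.47001219 -0.17845936  0.15874971] 0.09375527691293192
wrist blue 1460 mean [ 0.4709 -0.1772  0.0439] enc (array([ 0.4708, -0.1779]), 0.018) side [ 0.4709 -0.1784]
```

The wrist camera agrees on blue within 1 mm. Descending to grasp it.

```bash
python3 -m handwheel '[[[0,0,0],[0,0,-0.7],0],[[0,0,0],[0,0,-0.7],0],[[0,0,0],[0,0,-0.6],0],[[0,0,0],[0,0,-0.5],0],[[0,0,0],[0,0,0],0]]'
python3 -m handwheel '[[[0,0,0],[0,0,0],1],[[0,0,0],[0,0,0],1],[[0,0,0],[0,0,0],1],[[0,0,0],[0,0,0],1],[[0,0,0],[0,0,0],1]]'
python3 -m handwheel '[[[0,0,0],[0,0,0],1],[[0,0,0],[0,0,0],1],[[0,0,0],[0,0,0],1],[[0,0,0],[0,0,0],1]]'
```

```text
time: 2.55
tool_pos: [0.4698, -0.1779, 0.0336]
ee_rot: [-3.137, -0.002, 1.572]
wrist_force: [-1.2, 0.2, -0.9]
width: 0.0939
finger_force: 0.0
time: 3.05
tool_pos: [0.4715, -0.1792, 0.0364]
ee_rot: [3.14, 0.001, 1.571]
wrist_force: [-0.2, -0.1, -0.1]
width: 0.0573
finger_force: 0.0
time: 3.45
tool_pos: [0.471, -0.179, 0.0355]
ee_rot: [3.141, -0.0, 1.571]
wrist_force: [-0.3, -0.1, -0.3]
width: 0.0355
finger_force: 30.0
```

```bash
python3 -m handwheel '[[[0,0,0],[0,0,0.4],1],[[0,0,0],[0,0,0.7],1],[[0,0,0],[0,0,0.7],1],[[0,0,0],[0,0,0.7],1],[[0,0,0],[0,0,0.3],1]]'
python3 -m handwheel '[[[0,0,0],[0.361,0.698,0],1],[[0,0,0],[0.361,0.698,0],1],[[0,0,0],[0.361,0.698,0],1],[[0,0,0],[0.361,0.698,0],1],[[0,0,0],[0.361,0.698,0],1]]'
python3 -m handwheel '[[[0,0,0],[0.361,0.698,0],1],[[0,0,0],[0.361,0.698,0],1],[[0,0,0],[0.361,0.698,0],1],[[0,0,0],[0.361,0.698,0],1],[[0,0,0],[0.361,0.698,0],1]]'
python3 -m handwheel '[[[0,0,0],[0,0,0],1],[[0,0,0],[0,0,0],1],[[0,0,0],[0,0,0],1]]'
python3 - <<'E'
from meas import *
o,im,d=snap('wrist','w2'); W=world('wrist',d,o); print(o['tool_pos'],o['width']); seats('wrist',im,W)
E
```

```text
time: 3.95
tool_pos: [0.4723, -0.1796, 0.1793]
ee_rot: [3.137, 0.003, 1.571]
wrist_force: [-0.0, 0.0, -0.4]
width: 0.0354
finger_force: 30.0
time: 4.45
tool_pos: [0.5615, -0.0031, 0.1749]
ee_rot: [-3.141, 0.0, 1.571]
wrist_force: [2.1, -0.5, -1.1]
width: 0.0359
finger_force: 30.0
time: 4.95
tool_pos: [0.6517, 0.1715, 0.1745]
ee_rot: [-3.14, 0.0, 1.571]
wrist_force: [0.9, 0.2, -1.1]
width: 0.0353
finger_force: 30.0
time: 5.25
tool_pos: [0.6511, 0.169, 0.175]
ee_rot: [-3.14, 0.001, 1.57]
wrist_force: [0.4, 0.3, -1.2]
width: 0.0357
finger_force: 30.0
[0.65109273 0.16900568 0.17502207] 0.03565862017393935
wrist seat red 2690 mean [0.652 0.174 0.016] enc [0.6521 0.1705] 0.0298
wrist seat green 129 mean [0.6308 0.0569 0.016 ] enc [0.6382 0.0624] 0.0239
wrist black few
```

View pics/w2.png

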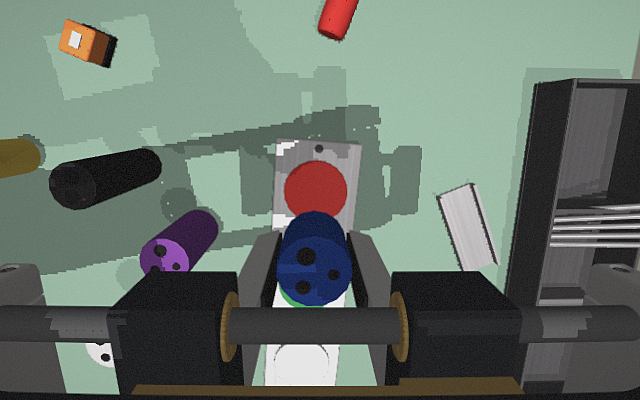

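Wrist view: the blue sleeve at (315,260) is held upright, and the red seat at (316,190) lies ahead of it and below. Lowering onto the seat.

```bash
python3 -m handwheel '[[[0,0,0],[0.01,0.02,-0.7],1],[[0,0,0],[0,0,-0.7],1],[[0,0,0],[0,0,-0.6],1],[[0,0,0],[0,0,-0.3],1],[[0,0,0],[0,0,-0.1],1]]'
python3 -m handwheel '[[[0,0,0],[0,0,0],1],[[0,0,0],[0,0,0],1],[[0,0,0],[0,0,0],1]]'
```

```text
time: 5.8
tool_pos: [0.6507, 0.1697, 0.0535]
ee_rot: [-3.138, 0.001, 1.569]
wrist_force: [-0.6, -0.2, -2.1]
width: 0.0352
finger_force: 30.0
time: 6.1
tool_pos: [0.6534, 0.1712, 0.0581]
ee_rot: [3.137, -0.001, 1.571]
wrist_force: [-1.0, 0.2, -1.3]
width: 0.0352
finger_force: 30.0
```

```bash
python3 -m handwheel '[[[0,0,0],[0,0,-0.04],1],[[0,0,0],[0,0,-0.02],1],[[0,0,0],[0,0,0],1],[[0,0,0],[0,0,0],1]]'
python3 -m handwheel '[[[0,0,0],[0,0,0],0.3],[[0,0,0],[0,0,0],0.3],[[0,0,0],[0,0,0],0.3],[[0,0,0],[0,0,0],0.3],[[0,0,0],[0,0,0],0.3]]'
python3 -m handwheel '[[[0,0,0],[0,0,0.3],0.3],[[0,0,0],[0,0,0.7],0.3],[[0,0,0],[0,0,0.7],0.3],[[0,0,0],[0,0,0.8],0.3],[[0,0,0],[0,0,0],0.3]]'
python3 - <<'E'
from meas import *
I={'blue':(.6515,.170,.062,.018)}
for n in ['scene','side']:
    o,im,d=snap(n); tops(n,I,world(n,d))
E
```

```text
time: 6.5
tool_pos: [0.652, 0.1711, 0.0526]
ee_rot: [3.141, -0.0, 1.571]
wrist_force: [0.3, 0.1, -0.9]
width: 0.0354
finger_force: 30.0
time: 7.0
tool_pos: [0.6521, 0.171, 0.0526]
ee_rot: [3.141, -0.0, 1.571]
wrist_force: [0.0, 0.5, 0.1]
width: 0.0656
finger_force: 0.0
time: 7.5
tool_pos: [0.6555, 0.1717, 0.1877]
ee_rot: [3.126, -0.003, 1.571]
wrist_force: [0.2, -0.1, 0.6]
width: 0.0658
finger_force: 0.0
scene blue 210 mean [0.655  0.1687 0.062 ] enc (array([0.6532, 0.1709]), 0.0196) side [0.6538 0.1711]
side blue 227 mean [0.6478 0.172  0.0614] enc (array([0.6498, 0.17  ]), 0.0192) side [0.6504 0.1705]
```

Blue stands centred on red, within 1.5 mm. Going for brass.

```bash
python3 -m handwheel '[[[0,0,0],[-0.305,-0.726,0],0],[[0,0,0],[-0.305,-0.726,0],0],[[0,0,0],[-0.305,-0.726,0],0],[[0,0,0],[-0.305,-0.726,0],0],[[0,0,0],[-0.305,-0.726,0],0]]'
python3 -m handwheel '[[[0,0,0],[-0.305,-0.726,0],0],[[0,0,0],[-0.305,-0.726,0],0],[[0,0,0],[-0.305,-0.726,0],0],[[0,0,0],[-0.305,-0.726,0],0],[[0,0,0],[-0.305,-0.726,0],0]]'
python3 -m handwheel '[[[0,0,0],[-0.305,-0.726,0],0],[[0,0,0],[-0.305,-0.726,0],0],[[0,0,0],[-0.305,-0.726,0],0],[[0,0,0],[0,0,0],0],[[0,0,0],[0,0,0],0]]'
python3 -m handwheel '[[[0,0,0],[0,0,0],0],[[0,0,0],[0,0,0],0]]'
python3 - <<'E'
from meas import *
o,im,d=snap('wrist'); W=world('wrist',d,o); print(o['tool_pos'],o['width']); tops('wrist',{'brass':IT['brass']},W)
E
```

```text
time: 8.1
tool_pos: [0.5738, -0.0116, 0.1752]
ee_rot: [-3.138, -0.0, 1.571]
wrist_force: [1.2, -1.1, 0.0]
width: 0.0938
finger_force: 0.0
time: 8.6
tool_pos: [0.4976, -0.1928, 0.1753]
ee_rot: [-3.138, -0.002, 1.571]
wrist_force: [0.6, 0.3, -0.6]
width: 0.0938
finger_force: 0.0
time: 9.1
tool_pos: [0.4527, -0.3008, 0.1756]
ee_rot: [-3.139, -0.003, 1.569]
wrist_force: [-0.6, -0.2, 0.4]
width: 0.0939
finger_force: 0.0
time: 9.3
tool_pos: [0.4541, -0.2996, 0.177]
ee_rot: [-3.141, -0.001, 1.573]
wrist_force: [1.5, 0.1, -0.7]
width: 0.0937
finger_force: 0.0
[ 0.45412563 -0.29956773  0.17698251] 0.09367646169104957
wrist brass 1026 mean [ 0.4526 -0.3004  0.0639] enc (array([ 0.4526, -0.3011]), 0.0151) side [ 0.4526 -0.3015]
```

```bash
python3 -m handwheel '[[[0,0,0],[-0.02,-0.01,-0.7],0],[[0,0,0],[0,0,-0.7],0],[[0,0,0],[0,0,-0.6],0],[[0,0,0],[0,0,-0.5],0],[[0,0,0],[0,0,0],0]]'
python3 -m handwheel '[[[0,0,0],[0,0,0],1],[[0,0,0],[0,0,0],1],[[0,0,0],[0,0,0],1],[[0,0,0],[0,0,0],1],[[0,0,0],[0,0,0],1]]'
python3 -m handwheel '[[[0,0,0],[0,0,0],1],[[0,0,0],[0,0,0],1],[[0,0,0],[0,0,0],1],[[0,0,0],[0,0,0],1],[[0,0,0],[0,0,0],1]]'
python3 -m handwheel '[[[0,0,0],[0,0,0.3],1],[[0,0,0],[0,0,0.7],1],[[0,0,0],[0,0,0.7],1],[[0,0,0],[0,0,0.7],1],[[0,0,0],[0,0,0.1],1]]'
```

```text
time: 9.85
tool_pos: [0.4507, -0.2984, 0.0482]
ee_rot: [-3.135, -0.006, 1.572]
wrist_force: [-0.6, 0.8, 0.1]
width: 0.0941
finger_force: 0.0
time: 10.35
tool_pos: [0.4532, -0.3017, 0.0535]
ee_rot: [3.14, 0.001, 1.571]
wrist_force: [-0.3, -0.1, 0.8]
width: 0.0576
finger_force: 0.0
time: 10.85
tool_pos: [0.4528, -0.3014, 0.0525]
ee_rot: [3.141, -0.0, 1.571]
wrist_force: [-0.4, 0.3, -1.0]
width: 0.0295
finger_force: 30.0
time: 11.35
tool_pos: [0.4549, -0.3031, 0.1839]
ee_rot: [3.133, 0.007, 1.571]
wrist_force: [0.7, 0.4, -1.3]
width: 0.0294
finger_force: 30.0
```

```bash
python3 -m handwheel '[[[0,0,0],[0.384,0.755,0],1],[[0,0,0],[0.384,0.755,0],1],[[0,0,0],[0.384,0.755,0],1],[[0,0,0],[0.384,0.755,0],1],[[0,0,0],[0.384,0.755,0],1]]'
python3 -m handwheel '[[[0,0,0],[0.384,0.755,0],1],[[0,0,0],[0.384,0.755,0],1],[[0,0,0],[0.384,0.755,0],1],[[0,0,0],[0.384,0.755,0],1],[[0,0,0],[0.384,0.755,0],1]]'
python3 -m handwheel '[[[0,0,0],[0,0,0],1],[[0,0,0],[0,0,0],1],[[0,0,0],[0,0,0],1],[[0,0,0],[0,0,0],1],[[0,0,0],[0,0,0],1]]'
python3 - <<'E'
from meas import *
o,im,d=snap('wrist'); W=world('wrist',d,o); print(o['tool_pos'],o['width']); seats('wrist',im,W)
for n in ['scene','side']:
    o,im,d=snap(n,'f_'+n); tops(n,{'brass':(.644,.0758,.189,.015)},world(n,d))
E
```

```text
time: 11.85
tool_pos: [0.5485, -0.1109, 0.1758]
ee_rot: [-3.139, -0.001, 1.571]
wrist_force: [0.9, -0.2, -1.6]
width: 0.0294
finger_force: 30.0
time: 12.35
tool_pos: [0.6445, 0.0777, 0.1755]
ee_rot: [-3.139, 0.0, 1.571]
wrist_force: [-0.8, -0.6, -2.2]
width: 0.0296
finger_force: 30.0
time: 12.85
tool_pos: [0.6445, 0.0748, 0.1777]
ee_rot: [3.141, 0.0, 1.569]
wrist_force: [-0.0, -0.5, -1.2]
width: 0.0294
finger_force: 30.0
[0.64448539 0.0748382  0.17766204] 0.029405318538355308
wrist seat red 1706 mean [0.6512 0.1659 0.0162] enc [0.6518 0.1705] 0.0296
wrist seat green 935 mean [0.6406 0.0789 0.016 ] enc [0.6446 0.0763] 0.0292
wrist seat black 1814 mean [ 0.6293 -0.1139  0.016 ] enc [ 0.6293 -0.1135] 0.0296
scene brass 294 mean [0.6477 0.0701 0.1897] enc (array([0.6462, 0.0744]), 0.0284) side [0.6463 0.075 ]
side brass 215 mean [0.6387 0.0798 0.1892] enc (array([0.6429, 0.0751]), 0.0292) side [0.6426 0.0737]
```

```bash
python3 -m handwheel '[[[0,0,0],[0,0.02,-0.7],1],[[0,0,0],[0,0,-0.7],1],[[0,0,0],[0,0,-0.5],1],[[0,0,0],[0,0,-0.15],1],[[0,0,0],[0,0,-0.05],1]]'
python3 -m handwheel '[[[0,0,0],[0,0,-0.03],1],[[0,0,0],[0,0,-0.02],1],[[0,0,0],[0,0,0],1],[[0,0,0],[0,0,0],1],[[0,0,0],[0,0,0],1]]'
```

```text
time: 13.5
tool_pos: [0.6442, 0.0769, 0.0716]
ee_rot: [-3.14, 0.0, 1.57]
wrist_force: [-0.3, -0.5, -1.5]
width: 0.0293
finger_force: 30.0
time: 14.0
tool_pos: [0.6451, 0.0771, 0.0708]
ee_rot: [3.14, -0.0, 1.571]
wrist_force: [0.8, 0.5, -1.7]
width: 0.029
finger_force: 30.0
```

```bash
python3 -m handwheel '[[[0,0,0],[0,0,-0.02],1],[[0,0,0],[0,0,0],1],[[0,0,0],[0,0,0],1]]'
python3 -m handwheel '[[[0,0,0],[0,0,0],0.3],[[0,0,0],[0,0,0],0.3],[[0,0,0],[0,0,0],0.3],[[0,0,0],[0,0,0],0.3],[[0,0,0],[0,0,0],0.3]]'
python3 -m handwheel '[[[0,0,0],[0,0,0.3],0.3],[[0,0,0],[0,0,0.7],0.3],[[0,0,0],[0,0,0.7],0.3],[[0,0,0],[0,0,0.7],0.3],[[0,0,0],[0,0,0],0.3]]'
python3 - <<'E'
from meas import *
I={'blue':(.6515,.170,.062,.018),'brass':(.644,.0758,.082,.015)}
for n in ['scene','side']:
    o,im,d=snap(n); tops(n,I,world(n,d))
E
```

```text
time: 14.3
tool_pos: [0.645, 0.0771, 0.0695]
ee_rot: [3.141, -0.0, 1.571]
wrist_force: [0.7, -0.6, 1.1]
width: 0.0294
finger_force: 30.0
time: 14.8
tool_pos: [0.6448, 0.0771, 0.069]
ee_rot: [3.142, 0.0, 1.571]
wrist_force: [0.6, 0.1, 0.5]
width: 0.0647
finger_force: 0.0
time: 15.3
tool_pos: [0.6479, 0.0773, 0.198]
ee_rot: [3.127, -0.001, 1.571]
wrist_force: [0.2, -0.0, 1.2]
width: 0.0656
finger_force: 0.0
scene blue 201 mean [0.655  0.1681 0.0621] enc (array([0.654 , 0.1705]), 0.0182) side [0.6539 0.1709]
scene brass 172 mean [0.648  0.0747 0.082 ] enc (array([0.6471, 0.0767]), 0.0162) side [0.6466 0.0775]
side blue 226 mean [0.648  0.1722 0.0615] enc (array([0.6497, 0.1715]), 0.0184) side [0.6504 0.1704]
side brass 127 mean [0.6411 0.078  0.0814] enc (array([0.643 , 0.0755]), 0.0156) side [0.645  0.0755]
```

Brass stands on green, within 1 mm. Silver is next.

```bash
python3 -m handwheel '[[[0,0,0],[-0.666,-0.1,0],0],[[0,0,0],[-0.666,-0.1,0],0],[[0,0,0],[-0.666,-0.1,0],0],[[0,0,0],[-0.666,-0.1,0],0],[[0,0,0],[-0.666,-0.1,0],0]]'
python3 -m handwheel '[[[0,0,0],[0,0,0],0],[[0,0,0],[0,0,0],0],[[0,0,0],[0,0,0],0],[[0,0,0],[0,0,0],0],[[0,0,0],[0,0,0],0]]'
python3 - <<'E'
from meas import *
o,im,d=snap('wrist','w3'); W=world('wrist',d,o); print(o['tool_pos'],o['width']); tops('wrist',{'silver':IT['silver']},W)
E
```

```text
time: 15.9
tool_pos: [0.4757, 0.0519, 0.1867]
ee_rot: [-3.137, 0.0, 1.571]
wrist_force: [0.1, -0.8, 0.4]
width: 0.0935
finger_force: 0.0
time: 16.4
tool_pos: [0.479, 0.0522, 0.1887]
ee_rot: [-3.141, -0.0, 1.571]
wrist_force: [-0.4, -0.1, 0.2]
width: 0.094
finger_force: 0.0
[0.47896112 0.052164   0.18865581] 0.09401791478404266
wrist silver 1936 mean [0.4773 0.0534 0.0839] enc (array([0.4774, 0.0526]), 0.02) side [0.4772 0.0522]
```

View pics/w3.png

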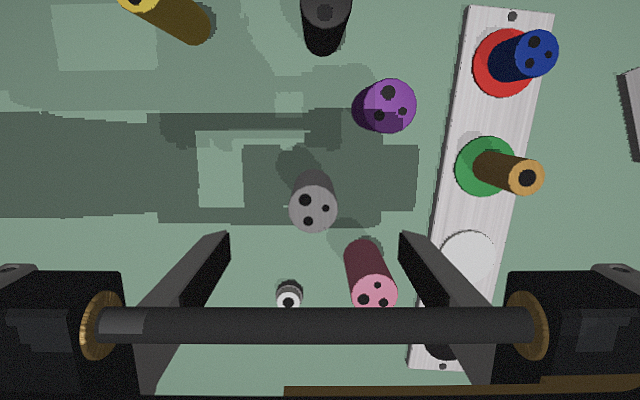

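Wrist view: the grey silver sleeve at (312,207) is centred between the fingers, with pink at (373,285) and purple at (388,105) clear of them. Blue and brass stand on red and green.

```bash
python3 -m handwheel '[[[0,0,0],[-0.015,0,-0.7],0],[[0,0,0],[0,0,-0.7],0],[[0,0,0],[0,0,-0.6],0],[[0,0,0],[0,0,-0.4],0],[[0,0,0],[0,0,0],0]]'
python3 -m handwheel '[[[0,0,0],[0,0,0],1],[[0,0,0],[0,0,0],1],[[0,0,0],[0,0,0],1],[[0,0,0],[0,0,0],1],[[0,0,0],[0,0,0],1]]'
python3 -m handwheel '[[[0,0,0],[0,0,0],1],[[0,0,0],[0,0,0],1],[[0,0,0],[0,0,0],1],[[0,0,0],[0,0,0],1],[[0,0,0],[0,0,0],1]]'
python3 -m handwheel '[[[0,0,0],[0,0,0.3],1],[[0,0,0],[0,0,0.7],1],[[0,0,0],[0,0,0.7],1],[[0,0,0],[0,0,0.7],1],[[0,0,0],[0,0,0.2],1]]'
```

```text
time: 16.95
tool_pos: [0.4751, 0.0521, 0.0654]
ee_rot: [-3.134, -0.0, 1.571]
wrist_force: [-0.4, -0.2, -0.0]
width: 0.0942
finger_force: 0.0
time: 17.45
tool_pos: [0.4779, 0.0521, 0.0698]
ee_rot: [3.14, 0.0, 1.571]
wrist_force: [0.6, -0.8, 0.2]
width: 0.0576
finger_force: 0.0
time: 17.95
tool_pos: [0.4776, 0.0521, 0.0691]
ee_rot: [3.141, 0.0, 1.571]
wrist_force: [0.4, -0.1, 0.4]
width: 0.0393
finger_force: 30.0
time: 18.45
tool_pos: [0.4791, 0.0521, 0.2026]
ee_rot: [3.135, 0.0, 1.571]
wrist_force: [0.9, 0.2, -3.0]
width: 0.0395
finger_force: 30.0
```

```bash
python3 -m handwheel '[[[0,0,0],[0.636,-0.282,0],1],[[0,0,0],[0.636,-0.282,0],1],[[0,0,0],[0.636,-0.282,0],1],[[0,0,0],[0.636,-0.282,0],1],[[0,0,0],[0.636,-0.282,0],1]]'
python3 -m handwheel '[[[0,0,0],[0,0,0],1],[[0,0,0],[0,0,0],1],[[0,0,0],[0,0,0],1],[[0,0,0],[0,0,0],1],[[0,0,0],[0,0,0],1]]'
python3 - <<'E'
from meas import *
o,im,d=snap('wrist'); W=world('wrist',d,o); print(o['tool_pos'],o['width']); seats('wrist',im,W)
E
```

```text
time: 18.95
tool_pos: [0.6367, -0.0189, 0.1958]
ee_rot: [-3.137, -0.001, 1.571]
wrist_force: [-0.6, 0.2, -2.2]
width: 0.0396
finger_force: 30.0
time: 19.45
tool_pos: [0.6359, -0.0178, 0.1996]
ee_rot: [3.141, 0.0, 1.572]
wrist_force: [-0.6, 0.5, -3.0]
width: 0.0397
finger_force: 30.0
[ 0.63586223 -0.01784651  0.19962246] 0.039655153413911085
wrist seat red 690 mean [0.652  0.1488 0.0159] enc [0.6515 0.1543] 0.0248
wrist seat green 451 mean [0.6463 0.0652 0.0162] enc [0.6445 0.0759] 0.0292
wrist black few
```

```bash
python3 -m handwheel '[[[0,0,0],[0,-0.01,-0.7],1],[[0,0,0],[0,0,-0.7],1],[[0,0,0],[0,0,-0.5],1],[[0,0,0],[0,0,-0.25],1],[[0,0,0],[0,0,-0.05],1]]'
python3 -m handwheel '[[[0,0,0],[0,0,-0.03],1],[[0,0,0],[0,0,-0.02],1],[[0,0,0],[0,0,0],1],[[0,0,0],[0,0,0],1],[[0,0,0],[0,0,0],1]]'
```

```text
time: 20.0
tool_pos: [0.6353, -0.0186, 0.0873]
ee_rot: [-3.138, -0.0, 1.571]
wrist_force: [0.3, 0.4, -2.9]
width: 0.0393
finger_force: 30.0
time: 20.5
tool_pos: [0.6369, -0.019, 0.0873]
ee_rot: [3.14, 0.0, 1.571]
wrist_force: [-0.1, -0.4, -3.0]
width: 0.0395
finger_force: 30.0
```

```bash
python3 -m handwheel '[[[0,0,0],[0,0,-0.02],1],[[0,0,0],[0,0,0],1],[[0,0,0],[0,0,0],1]]'
python3 -m handwheel '[[[0,0,0],[0,0,0],0.2],[[0,0,0],[0,0,0],0.2],[[0,0,0],[0,0,0],0.2],[[0,0,0],[0,0,0],0.2],[[0,0,0],[0,0,0],0.2]]'
python3 -m handwheel '[[[0,0,0],[0,0,0.3],0.2],[[0,0,0],[0,0,0.7],0.2],[[0,0,0],[0,0,0.7],0.2],[[0,0,0],[0,0,0.7],0.2],[[0,0,0],[0,0,0],0.2]]'
python3 - <<'E'
from meas import *
I={'blue':(.6515,.170,.062,.018),'brass':(.644,.0758,.082,.015),'silver':(.6365,-.0187,.102,.02)}
for n in ['scene','side']:
    o,im,d=snap(n); tops(n,I,world(n,d))
E
```

```text
time: 20.8
tool_pos: [0.6368, -0.019, 0.0862]
ee_rot: [3.14, 0.0, 1.571]
wrist_force: [0.1, -0.3, -0.0]
width: 0.0393
finger_force: 30.0
time: 21.3
tool_pos: [0.6365, -0.0189, 0.0855]
ee_rot: [3.141, 0.0, 1.571]
wrist_force: [-0.6, 0.7, 0.6]
width: 0.0742
finger_force: 0.0
time: 21.8
tool_pos: [0.6395, -0.0192, 0.2144]
ee_rot: [3.127, 0.002, 1.571]
wrist_force: [0.8, -0.1, 0.9]
width: 0.0748
finger_force: 0.0
scene blue 209 mean [0.6547 0.169  0.062 ] enc (array([0.655 , 0.1717]), 0.0195) side [0.6539 0.1711]
scene brass 129 mean [0.6514 0.0734 0.0817] enc (array([0.6475, 0.0763]), 0.0154) side [0.6468 0.0775]
scene silver 357 mean [ 0.6402 -0.0211  0.1022] enc (array([ 0.6395, -0.0191]), 0.0217) side [ 0.6384 -0.0183]
side blue 228 mean [0.6479 0.1722 0.0614] enc (array([0.6506, 0.1707]), 0.019) side [0.6504 0.1704]
side brass 126 mean [0.6414 0.0779 0.0815] enc (array([0.6446, 0.0775]), 0.0157) side [0.6451 0.0755]
side silver 195 mean [ 0.6333 -0.0168  0.1018] enc (array([ 0.6358, -0.0183]), 0.02) side [ 0.6368 -0.02  ]
```

Silver is on white. Dark is last.

```bash
python3 -m handwheel '[[[0,0,0],[-0.5,0.708,0],0],[[0,0,0],[-0.5,0.708,0],0],[[0,0,0],[-0.5,0.708,0],0],[[0,0,0],[-0.5,0.708,0],0],[[0,0,0],[-0.5,0.708,0],0]]'
python3 -m handwheel '[[[0,0,0],[-0.5,0.708,0],0],[[0,0,0],[0,0,0],0],[[0,0,0],[0,0,0],0],[[0,0,0],[0,0,0],0],[[0,0,0],[0,0,0],0]]'
python3 - <<'E'
from meas import *
o,im,d=snap('wrist','w4'); W=world('wrist',d,o); print(o['tool_pos'],o['width']); tops('wrist',{'dark':(.486,.194,.105,.017)},W)
o,im,d=snap('scene'); tops('scene',{'dark':(.486,.194,.105,.017)},world('scene',d))
E
```

```text
time: 22.4
tool_pos: [0.5093, 0.159, 0.2032]
ee_rot: [-3.138, 0.001, 1.57]
wrist_force: [0.1, -0.2, 0.2]
width: 0.0937
finger_force: 0.0
time: 22.9
tool_pos: [0.487, 0.1923, 0.2048]
ee_rot: [-3.141, 0.001, 1.569]
wrist_force: [0.5, -0.5, -0.8]
width: 0.0937
finger_force: 0.0
[0.48704075 0.19233108 0.20476575] 0.09368939619283714
wrist dark 1442 mean [0.4858 0.1955 0.1039] enc (array([0.4858, 0.1948]), 0.017) side [0.4858 0.1942]
scene dark 154 mean [0.4903 0.1908 0.1046] enc (array([0.4895, 0.1932]), 0.0181) side [0.488  0.1948]
```

View pics/w4.png

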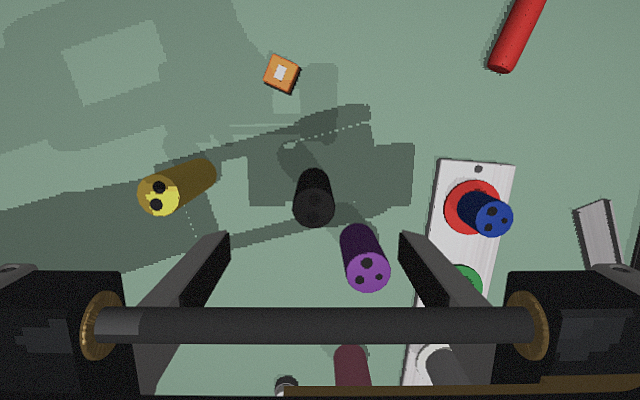

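Wrist view: the black sleeve at (314,205) is centred between the fingers. Purple at (366,262) and yellow at (160,195) are clear of the finger paths.

```bash
python3 -m handwheel '[[[0,0,0],[0,0.02,-0.7],0],[[0,0,0],[0,0,-0.7],0],[[0,0,0],[0,0,-0.6],0],[[0,0,0],[0,0,-0.5],0],[[0,0,0],[0,0,0],0]]'
python3 -m handwheel '[[[0,0,0],[0,0,0],1],[[0,0,0],[0,0,0],1],[[0,0,0],[0,0,0],1],[[0,0,0],[0,0,0],1],[[0,0,0],[0,0,0],1]]'
python3 -m handwheel '[[[0,0,0],[0,0,0],1],[[0,0,0],[0,0,0],1],[[0,0,0],[0,0,0],1],[[0,0,0],[0,0,0],1],[[0,0,0],[0,0,0],1]]'
python3 -m handwheel '[[[0,0,0],[0,0,0.4],1],[[0,0,0],[0,0,0.7],1],[[0,0,0],[0,0,0.7],1],[[0,0,0],[0,0,0.7],1],[[0,0,0],[0,0,0.3],1]]'
```

```text
time: 23.5
tool_pos: [0.4839, 0.1929, 0.0761]
ee_rot: [-3.133, 0.003, 1.569]
wrist_force: [0.2, -1.0, -0.6]
width: 0.094
finger_force: 0.0
time: 24.0
tool_pos: [0.487, 0.1946, 0.0814]
ee_rot: [3.14, -0.0, 1.571]
wrist_force: [0.8, 0.4, 0.2]
width: 0.0573
finger_force: 0.0
time: 24.5
tool_pos: [0.4865, 0.1945, 0.0805]
ee_rot: [-3.142, 0.0, 1.571]
wrist_force: [-0.7, -0.0, 0.1]
width: 0.0333
finger_force: 30.0
time: 25.0
tool_pos: [0.4877, 0.1948, 0.224]
ee_rot: [3.136, -0.001, 1.571]
wrist_force: [0.2, -0.5, -2.3]
width: 0.0337
finger_force: 30.0
```

```bash
python3 -m handwheel '[[[0,0,0],[0.356,-0.77,0],1],[[0,0,0],[0.356,-0.77,0],1],[[0,0,0],[0.356,-0.77,0],1],[[0,0,0],[0.356,-0.77,0],1],[[0,0,0],[0.356,-0.77,0],1]]'
python3 -m handwheel '[[[0,0,0],[0.356,-0.77,0],1],[[0,0,0],[0.356,-0.77,0],1],[[0,0,0],[0.356,-0.77,0],1],[[0,0,0],[0,0,0],1],[[0,0,0],[0,0,0],1]]'
python3 -m handwheel '[[[0,0,0],[0,0,0],1],[[0,0,0],[0,0,0],1],[[0,0,0],[0,0,0],1]]'
python3 - <<'E'
from meas import *
I={'dark':(.629,-.113,.245,.017)}
for n in ['scene','side']:
    o,im,d=snap(n); W=world(n,d); seats(n,im,W)
    b=(np.hypot(W[...,0]-.629,W[...,1]+.113)<.03)&(W[...,2]>.145)&(W[...,2]<.19); B=W[b][:,:2]
    print(n,len(B),least_squares(lambda p:np.hypot(*(B-p).T)-.017,B.mean(0),loss='soft_l1',f_scale=.001).x)
E
```

```text
time: 25.5
tool_pos: [0.5754, 0.0005, 0.2186]
ee_rot: [-3.139, -0.0, 1.571]
wrist_force: [0.3, 1.3, -2.4]
width: 0.033
finger_force: 30.0
time: 26.0
tool_pos: [0.6284, -0.1142, 0.218]
ee_rot: [-3.138, -0.002, 1.569]
wrist_force: [-0.2, 0.3, -1.7]
width: 0.0333
finger_force: 30.0
time: 26.3
tool_pos: [0.6287, -0.1122, 0.2208]
ee_rot: [3.141, -0.0, 1.573]
wrist_force: [0.7, -0.4, -1.3]
width: 0.0335
finger_force: 30.0
scene seat red 206 mean [0.6568 0.1597 0.0178] enc [0.6546 0.1679] 0.0281
scene seat green 225 mean [0.6488 0.066  0.0178] enc [0.6473 0.0731] 0.0275
scene seat black 783 mean [ 0.6317 -0.115   0.0175] enc [ 0.6297 -0.1119] 0.0324
scene 395 [ 0.62998328 -0.11199067]
side seat red 238 mean [0.6397 0.1745 0.0168] enc [0.649  0.1709] 0.0292
side seat green 207 mean [0.6343 0.0803 0.0172] enc [0.6409 0.0765] 0.0281
side seat black 288 mean [ 0.6276 -0.1125  0.0173] enc [ 0.6258 -0.1162] 0.0338
side 313 [ 0.62802526 -0.11291369]
```

```bash
python3 -m handwheel '[[[0,0,0],[0,-0.02,-0.7],1],[[0,0,0],[0,0,-0.7],1],[[0,0,0],[0,0,-0.6],1],[[0,0,0],[0,0,-0.3],1],[[0,0,0],[0,0,-0.1],1]]'
python3 -m handwheel '[[[0,0,0],[0,0,-0.02],1],[[0,0,0],[0,0,-0.02],1],[[0,0,0],[0,0,0],1],[[0,0,0],[0,0,0],1],[[0,0,0],[0,0,0],1]]'
python3 -m handwheel '[[[0,0,0],[0,0,-0.02],1],[[0,0,0],[0,0,0],1],[[0,0,0],[0,0,0],1]]'
```

```text
time: 26.9
tool_pos: [0.6278, -0.1139, 0.0983]
ee_rot: [-3.138, -0.001, 1.571]
wrist_force: [-0.0, -0.5, -2.2]
width: 0.0336
finger_force: 30.0
time: 27.4
tool_pos: [0.6294, -0.1146, 0.0995]
ee_rot: [3.14, 0.0, 1.571]
wrist_force: [-0.4, 0.9, -1.3]
width: 0.0335
finger_force: 30.0
time: 27.7
tool_pos: [0.6289, -0.1145, 0.0975]
ee_rot: [3.141, 0.0, 1.571]
wrist_force: [-0.1, 0.0, -1.6]
width: 0.0332
finger_force: 30.0
```

```bash
python3 -m handwheel '[[[0,0,0],[0,0,-0.01],1],[[0,0,0],[0,0,0],1]]'
python3 -m handwheel '[[[0,0,0],[0,0,0],0.2],[[0,0,0],[0,0,0],0.2],[[0,0,0],[0,0,0],0.2],[[0,0,0],[0,0,0],0.2],[[0,0,0],[0,0,0],0.2]]'
python3 -m handwheel '[[[0,0,0],[0,0,0.3],0.2],[[0,0,0],[0,0,0.7],0.2],[[0,0,0],[0,0,0.7],0.2],[[0,0,0],[0,0,0.7],0.2],[[0,0,0],[0,0,0.4],0.2]]'
python3 -m handwheel '[[[0,0,0],[-0.7,-0.5,0],0.2],[[0,0,0],[-0.7,-0.5,0],0.2],[[0,0,0],[-0.7,-0.5,0],0.2],[[0,0,0],[-0.7,-0.5,0],0.2],[[0,0,0],[0,0,0],0.2]]'
python3 - <<'E'
from meas import *
I={k:v for k,v in IT.items() if k in('gland','relay','pink','purple','yellow')}
I.update({'blue':(.6515,.170,.062,.018),'brass':(.644,.0758,.082,.015),'silver':(.6365,-.0187,.102,.02),'dark':(.629,-.113,.122,.017)})
for n in ['scene','side']:
    o,im,d=snap(n,'e_'+n); tops(n,I,world(n,d))
E
```

```text
time: 27.9
tool_pos: [0.6289, -0.1145, 0.0976]
ee_rot: [3.141, 0.0, 1.571]
wrist_force: [-1.7, 0.5, 0.5]
width: 0.0333
finger_force: 30.0
time: 28.4
tool_pos: [0.629, -0.1145, 0.097]
ee_rot: [3.141, 0.0, 1.571]
wrist_force: [-0.2, 0.1, 0.2]
width: 0.0697
finger_force: 0.0
time: 28.9
tool_pos: [0.6299, -0.1148, 0.2426]
ee_rot: [3.135, 0.002, 1.571]
wrist_force: [0.5, 0.1, -0.1]
width: 0.0747
finger_force: 0.0
time: 29.4
tool_pos: [0.4859, -0.2171, 0.239]
ee_rot: [3.141, 0.003, 1.566]
wrist_force: [0.5, 0.3, 0.8]
width: 0.075
finger_force: 0.0
scene pink 299 mean [ 0.5333 -0.0247  0.085 ] enc (array([ 0.5314, -0.0228]), 0.0212) side [ 0.531  -0.0219]
scene purple 229 mean [0.5378 0.1274 0.085 ] enc (array([0.5372, 0.1291]), 0.0204) side [0.5358 0.1308]
scene yellow 128 mean [0.3715 0.2012 0.1045] enc (array([0.3705, 0.2045]), 0.0186) side [0.3687 0.2051]
scene gland 113 mean [ 0.4555 -0.067   0.0218] enc (array([ 0.455 , -0.0656]), 0.0137) side [ 0.4529 -0.0646]
scene relay 100 mean [0.4601 0.2989 0.0312] enc (array([0.458 , 0.3015]), 0.0186) side [0.4582 0.3013]
scene blue 206 mean [0
[... 645 characters left out ...]
06  0.1044] enc (array([0.3659, 0.2048]), 0.0174) side [0.3662 0.2038]
side gland 97 mean [ 0.4497 -0.0641  0.0218] enc (array([ 0.4508, -0.066 ]), 0.0128) side [ 0.4515 -0.067 ]
side relay 291 mean [0.453  0.3021 0.0312] enc (array([0.4538, 0.3013]), 0.0169) side [0.4547 0.3014]
side blue 230 mean [0.6477 0.1722 0.0614] enc (array([0.6496, 0.1708]), 0.019) side [0.6503 0.1706]
side brass 128 mean [0.6411 0.0782 0.0815] enc (array([0.6435, 0.0773]), 0.0153) side [0.645  0.0755]
side silver 199 mean [ 0.6332 -0.0167  0.1017] enc (array([ 0.6358, -0.0195]), 0.0211) side [ 0.6368 -0.0199]
side dark 116 mean [ 0.6245 -0.1108  0.1216] enc (array([ 0.627 , -0.1136]), 0.0171) side [ 0.6287 -0.1158]
```

View pics/e_side.png

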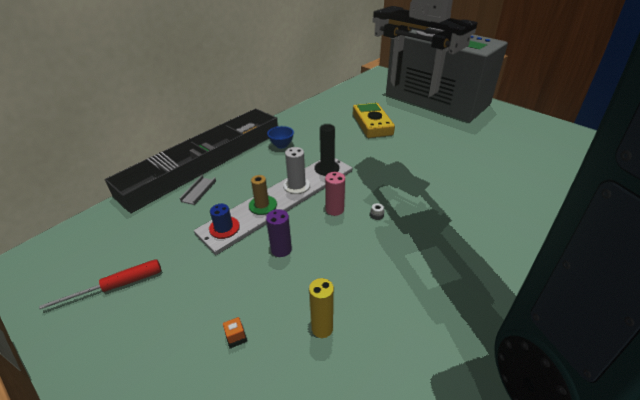

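The picture shows the sleeves upright on their seats: blue (221,218), brass (259,190), silver (295,170), dark (327,150). The relay (235,331), the gland (377,211) and the look-alikes haven't moved.

```bash
python3 -c "from bench import robot; print(robot.close_job())"
```

```text
the job is handed in; nothing more can be done
None
```

The job is handed in: blue stands on red, brass on green, silver on white and dark on black, all upright and within about 2 mm of centre, with the relay and gland unmoved, after about 30 s of robot time.

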